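# Crank the screw lift up to its ledge

## Robot

A 6-joint arm with a two-finger parallel gripper is mounted at the origin on a cart in front of the work surface, level with it; the furniture and walls round the work are solid. World frame = base frame: x ahead of the robot, y to its left, z up, the work surface at z = 0. Lengths are in m, angles in rad, forces in N, time in s.
With the tool pointing down it reaches from about 0.35 to 0.85 m from the base axis. Payload 8.1 kg.
Tool frame: the origin (TCP) lies at the very end of the fingers, on their centre line; the grasp point (between the pads) lies bot.grip_point_offset behind it (bot.grip_point_offset is the distance from the TCP to the grasp point, in m); z points along the fingers, y is the line along which they close (so a half turn about z gives the same grasp; the last joint's range is limited). The gripper opens to 85 mm and grips with 20 to 120 N. Pads are 22 mm wide; open, the fingers measure 114 mm over their backs; the gripper's body (76 mm by 85 mm) begins 54 mm behind the grasp point. The pads swing forward as they close: fully open they stand 13 mm farther back than shut.
Start: joints at [-1.268, 0.13, 1.488, -0, 1.523, -0.085], TCP at [0.227, -0.555, 0.231] pointing down, gripper open.
Joint ranges: [-2.96, 2.96], [-0.89, 2.26], [0.02, 2.5], [-1.34, 4.48], [0, 2.73], [-2.66, 2.66]. Speed limits (rad/s): [2.39, 2.39, 2.79, 3.14, 3.14, 3.14].

## Interface

Orientations are given as a rotation vector (axis times angle).
In Python, from workcell import bot, snapshot, outline_of gives the robot as it stands.
- The arm moves only by the tool servo_tool, never from a script. Its argument "rows" is a list of rows, each a list of 7 numbers: the shift along the tool's x, y, z in m, then the turn, a rotation vector about the tool's x, y, z in rad, then the gripper command: -1 is fully open, 1 is shut, values between are in proportion. A call has 1 to 12 rows; each row shifts and turns the commanded pose from where the row before left it, along the tool's axes as they then stand; what a row does not reach is not made up. A row lasts 1/10 s, in which the tool goes at most 50 mm and 8.59 degrees, less where a joint would pass 70% of its speed; a pose out of reach is approached as far as the arm can. A call is refused whole if a number of a shift passes 0.05 or a number of a turn 0.15, either way. A call with a gripper value outside its range is refused whole. The fingers move at their own pace and stop on an object; the grip force is fixed at half the most. Time passes only in rows, so rows that do not move let the fingers close. It gives the time, the measured TCP pose, the force, the opening and the grip force at its end, in the units of the state.
- bot.observe(): the state, without advancing time (a new reading comes with each control period).
- snapshot(name): name is "side" or "top"; returns a dict with "img" (480x640x3 uint8, red, green, blue), "range_z" (480x640 float32, m along the optical axis (not along the pixel's ray), 0 where there is no reading), "fov_y" (degrees; the focal length in pixels is half the picture's height over the tangent of half this angle, whatever the lens; pixels are square), "cx", "cy" (the principal point, pixels), "dist" ([k1, k2, p1, p2, k3] as OpenCV has them; the pictures are not rectified), "view" (4x4, takes a point from world to camera coordinates). Camera axes: x right, y up, looking along -z (the intrinsics and any distortion apply to the point x, -y, -z); pixel columns grow to the right and rows downward; lengths in m; the calibration is good to about 2 mm. A picture is of the moment at which its call begins.
- bot.sign_off(): hands the job in; it is judged then, once.
Trained networks look in the newest picture that a camera, given by its name, has taken for a name from the list of things; names that differ only in an ending like _2 or _b are one class to them, and where a whole thing is asked for, a point or a joint stands for the part that bears it (a point fixed in the world has none). Each returns a list of dicts, best first, with "conf" (0 to 1); they miss things now and then, are a little off and sometimes report something else, mostly with a low value. They report only what shows in the picture. A call takes as long as a camera call. They do not tell look-alikes from the thing itself.
- outline_of(camera, thing): "pixels" (480x640 bool, what is visible of it) and "pixel" ([column, row] in pixels, amid what is visible of it).
The state is a dict: "t": time; "joints": joint angles; "qd": joint speeds; "tau": joint torques, N m; "position": TCP position; "tcp_rot": TCP orientation; "force": force on the tool from outside, world axes, zero at the start; "ft_torque": the same for the moment, N m; "opening": finger opening in m; "grip_force": force on a finger pad.
Only numpy, scipy, OpenCV 4.12 (cv2) and the standard library are available. Lean on these libraries where they do the work, as an engineer would, in place of code of your own. Each camera call takes 0.05 s, during which the arm holds its last target. There are 200 camera calls.

## Task

Fit the loose hand crank all the way onto the square shaft end on the sloping face of the screw lift, then wind it clockwise (as seen facing the shaft end) until the top of the small lift table is flush with the top of the fixed ledge behind it. Leave the crank seated on the shaft, let go of it, and do not disturb the tape roll, the oak block or the little turned box.

Things in the scene. Friction and masses are not known exactly. Their poses are not given: they have to be found in the camera images.
- screw_lift: Lift fixed on the bench: green gearbox (115 x 120 mm, 139 mm high) with a sloping steel face from which a square shaft stands out; a square steel table left of it, a fixed ledge behind the table. Base plate 180 x 270 x 12 mm. Origin on the bench, 110 mm under the middle of the face; x away from the robot, y left. The face's normal (the shaft axis) leans 35 degrees from vertical towards -x.
- shaft_seat (a point): Point on the axis where the shaft leaves its round collar (46 mm wide, 10 mm proud of the sloping face); the crank's hub is home when it sits on this collar. z points out along the shaft, 35 degrees from vertical; x and y are square to the flats and turn with it. The shaft end is 16 x 16 mm and stands 27 mm out of the collar, its last 4 mm narrowed to 11 x 11 mm.
- crank_shaft (a joint): Turning angle of the shaft, rad; grows as it is wound clockwise seen from outside facing the shaft end (a negative turn about the z of shaft_seat). It has a friction of 0.15 N m and stays where it is left. One full turn raises the table 20 mm. Range 0 to 18.85.
- lift_table (a joint): Height of the lift table above its lowest place, m. It is flush with the ledge at 0.050 and can go on to 0.060. Moves only with the shaft (0.020 m a turn).
- table_top (a point): Middle of the top of the lift table, a steel plate 120 x 120 x 12 mm on a round column, 135 mm to the left (+y) of the shaft.
- ledge_top (a point): Middle of the top of the fixed steel ledge, 40 x 120 mm, 100 mm above the bench, just behind (+x) the table.
- crank: Loose hand crank, 0.3 kg, standing on its hub. Origin: middle of the hub's underside; z up, x along the arm to the handle. Steel hub 36 x 36 x 30 mm with a square socket 19 x 19 mm, open below, 30 mm deep, sides along x and y: it fits the shaft in four ways with about 10 degrees of play each way. The arm on the hub, 20 mm wide, z 30 to 40 mm, reaches from x = -14 to 74 mm.
- crank_boss (a point): Middle of the crank's grip boss, a 24 x 24 mm square steel block over the hub, sides along the crank's x and y, from z = 40 to 70 mm of the crank; this point is at z = 60 mm. Same axes as the crank.
- handle_grip (a point): Point on the axis of the crank's round wooden handle, at x = 60 mm, z = 95 mm of the crank. The handle is 22 mm thick, stands from z = 48 to 108 mm (parallel to the crank's z) and spins freely about its own axis, so it can be held while it is carried round the shaft. Same axes as the crank.
- masking_tape: Roll of masking tape lying flat, 104 mm across, 25 mm high; origin under its middle. Leave it alone.
- oak_block: Oak block, 63 x 108 x 40 mm; origin under its middle. Leave it alone.
- turned_box: Small turned wooden box with a knob, 57 mm diameter, 64 mm high; origin under its middle. Leave it alone.
Not all that is in view belongs to the job. What is shaped like the crank but orange, purple or turquoise is not meant.

How it is judged:
On the way, in this order (a step that is already met when the one before it is completed fails the run):
1. the crank is fully home on the square shaft end (distance between crank and shaft_seat below 0.007 m and angle between the z axis of crank and the z axis of shaft_seat, either way round below 0.15 rad and value of joint lift_table below 0.04 m), for 0.2 s.
2. the table has been wound up to the ledge with the crank on the shaft (value of joint lift_table above 0.0465 m and distance between crank and shaft_seat below 0.012 m), for 0.1 s.
At the end, for the whole second after the job is handed in: The table top is level with the ledge to within 3.5 mm (lift_table between 0.0465 and 0.0535), the crank is at rest on the shaft with its hub home (within 8 mm of the collar and 0.15 rad of the shaft axis) (value of joint lift_table between 0.0465 and 0.0535 m and distance between crank and shaft_seat below 0.008 m and angle between the z axis of crank and the z axis of shaft_seat, either way round below 0.15 rad and linear speed of crank below 0.02 m/s); the robot touches nothing.
It fails at once if the tape roll, the oak block or the turned box is moved more than 30 mm (distance of any of masking_tape, oak_block, turned_box from where it was at the start of the episode above 0.03 m).
It also fails if it takes over 72 s, if anything falls off the work surface, if the arm or the gripper's body presses on something with over 40 N, if the wrist force passes 120 N, or if a joint passes its speed limit or range.

## Working session

There is one attempt and no reset: what is moved stays moved. The work goes in short steps, Python scripts to look and compute and a tool call to move; the robot and the scene stay as the last step left them, time stands still between calls to the robot, and variables do not carry over. Pictures are saved under pics/ and viewed, at most 10 in all, crops included, and the job is handed in when it is done.

Besides the shell and the picture viewer there is one more tool, called after "Call:" as a command line: name --pt "numbers of a row" for each row, then --argument value for the rest. servo_tool: Moves the arm, as the interface text tells. Its arguments: {"type":"object","properties":{"rows":{"type":"array","items":{"type":"array","items":{"type":"number"}}}},"required":["rows"]}

```bash
ls; mkdir -p pics; cat > h.py <<'E'
import numpy as np, cv2
from scipy.spatial.transform import Rotation as R
from workcell import bot, snapshot, outline_of
def cloud(s):
    f=240/np.tan(np.radians(s['fov_y'])/2)
    K=np.array([[f,0,s['cx']],[0,f,s['cy']],[0,0,1.]])
    u,v=np.meshgrid(np.arange(640.),np.arange(480.))
    p=cv2.undistortPoints(np.stack([u,v],-1).reshape(-1,1,2),K,np.array(s['dist'],float)).reshape(480,640,2)
    z=s['range_z'].astype(float)
    c=np.stack([p[...,0]*z,-p[...,1]*z,-z],-1)
    V=np.linalg.inv(s['view'])
    return c@V[:3,:3].T+V[:3,3]
E
python3 - <<'E'
from h import *
print(bot.observe()['position'],bot.observe()['tcp_rot'],bot.grip_point_offset)
ims=[]
for n in ('side','top'):
    s=snapshot(n);c=cloud(s);np.savez(f'{n}.npz',c=c,img=s['img'],z=s['range_z'])
    cv2.imwrite(f'pics/{n}0.png',s['img'][...,::-1])
    V=np.linalg.inv(s['view']);print(n,V[:3,3].round(3),-V[:3,2].round(2),s['fov_y'])
    for t in ('crank','screw_lift','crank_boss','masking_tape','oak_block','turned_box'):
        for o in outline_of(n,t)[:4]:
            m=o['pixels']&(s['range_z']>0)
            print(t,round(o['conf'],2),np.round(o['pixel']),np.median(c[m],0).round(3),m.sum(),s['img'][m].mean(0).round())
E
```

```text
pics
[ 0.22676304 -0.5549075   0.23023868] [-3.08091174e+00 -6.05016337e-01  2.64673077e-04] 0.0187
side [0.156 1.052 0.701] [ 0.28 -0.85 -0.44] 48.082217924427475
crank 0.85 [376. 221.] [ 0.43  -0.323  0.049] 449 [106.  94.  83.]
crank 0.85 [315. 260.] [ 0.507 -0.07   0.043] 690 [125.  75. 138.]
crank 0.85 [274. 246.] [ 0.642 -0.118  0.058] 426 [204. 109.  37.]
crank 0.73 [329. 209.] [ 0.565 -0.392  0.046] 442 [ 62. 143. 135.]
screw_lift 0.95 [257. 289.] [0.586 0.133 0.086] 4558 [128. 128. 123.]
screw_lift 0.42 [260. 308.] [0.558 0.184 0.07 ] 1135 [218. 212. 216.]
crank_boss 0.95 [372. 222.] [ 0.43  -0.323  0.051] 434 [100.  88.  79.]
crank_boss 0.64 [319. 264.] [ 0.505 -0.069  0.044] 634 [120.  70. 136.]
crank_boss 0.63 [333. 212.] [ 0.564 -0.391  0.045] 442 [ 63. 143. 135.]
crank_boss 0.59 [273. 246.] [ 0.642 -0.118  0.057] 413 [203. 106.  33.]
masking_tape 0.89 [300. 237.] [ 0.626 -0.252  0.018] 395 [187. 164. 114.]
masking_tape 0.37 [266. 258.] [0.581 0.077 0.131] 101 [155. 146. 148.]
oak_block 0.96 [369. 276.] [ 0.37  -0.071  0.036] 774 [156. 120.  82.]
oak_block 0.47 [258. 306
[... 439 characters left out ...]

screw_lift 0.68 [209. 220.] [0.587 0.135 0.07 ] 12186 [88. 90. 87.]
crank_boss 0.92 [451. 302.] [ 0.432 -0.341  0.042] 761 [74. 70. 66.]
crank_boss 0.88 [479. 232.] [ 0.568 -0.403  0.042] 803 [19. 99. 92.]
crank_boss 0.71 [338. 190.] [ 0.648 -0.114  0.041] 645 [158.  82.   6.]
crank_boss 0.58 [322. 264.] [ 0.51  -0.092  0.041] 617 [ 92.  50. 111.]
masking_tape 0.76 [424. 205.] [ 0.61  -0.276  0.023] 1119 [147. 131.  87.]
oak_block 0.77 [325. 330.] [ 0.375 -0.094  0.04 ] 1223 [109.  85.  56.]
oak_block 0.33 [235. 220.] [0.581 0.071 0.137] 119 [94. 92. 93.]
turned_box 0.96 [208. 314.] [0.4   0.138 0.051] 754 [100.  80.  54.]
turned_box 0.23 [450. 301.] [ 0.432 -0.339  0.041] 733 [74. 70. 66.]
```

```bash
python3 - <<'E'
from h import *
t=np.load('top.npz')['img'];s=np.load('side.npz')['img']
a=cv2.resize(t[255:345,410:500],(400,400),interpolation=2);b=cv2.resize(s[180:270,330:420],(400,400),interpolation=2)
c=cv2.resize(t[150:290,130:300],(400,330));d=cv2.resize(s[220:360,180:350],(400,330))
o=np.vstack([np.hstack([a,b])[:, :],np.hstack([c,d])]);o=cv2.resize(o,None,fx=.8,fy=.8)
cv2.imwrite('pics/crop.png',o[...,::-1])
E
```

```text
(no output)
```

View pics/top0.png

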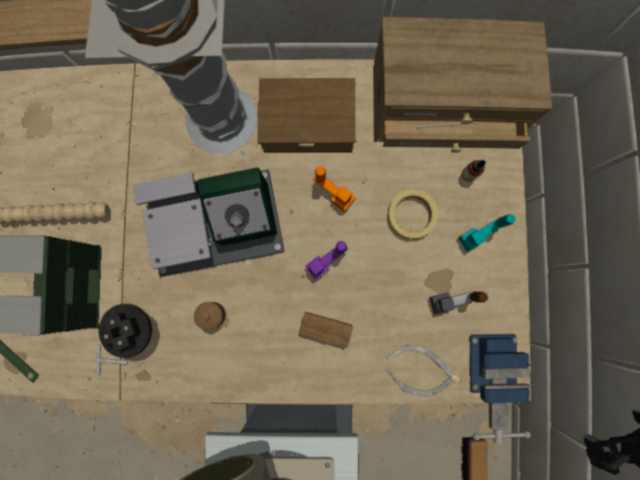

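View pics/crop.png

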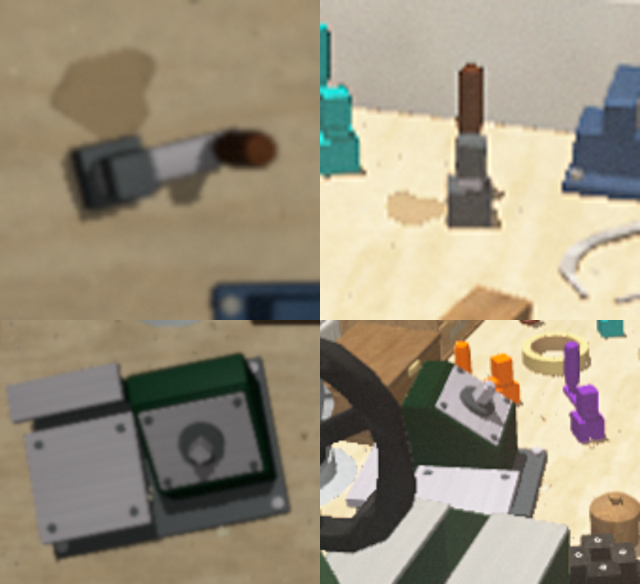

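```bash
python3 - <<'E'
from h import *
T=np.load('top.npz')['c'];S=np.load('side.npz')['c']
A=np.concatenate([T.reshape(-1,3),S.reshape(-1,3)])
tag=np.r_[np.zeros(307200),np.ones(307200)]
near=lambda p,r:np.hypot(A[:,0]-p[0],A[:,1]-p[1])<r
m=near((.43,-.35),.075)
for lo,hi,n in((.066,.074,'boss'),(.028,.044,'arm'),(.1,.113,'handle'),(.075,.1,'hside')):
  for k in(0,1):
    q=A[m&(tag==k)&(A[:,2]>lo)&(A[:,2]<hi)]
    if len(q)>3: print(n,k,len(q),q.mean(0).round(4),cv2.minAreaRect((q[:,:2]*1000).astype(np.float32)))
# lift face
for k,C in((0,T),(1,S)):
  q=C.reshape(-1,3);q=q[(np.abs(q[:,0]-.58)<.07)&(np.abs(q[:,1]-.06)<.07)&(q[:,2]>.075)&(q[:,2]<.2)]
  rng=np.random.default_rng(0);best=0
  for _ in range(400):
    a=q[rng.choice(len(q),3,False)];n=np.cross(a[1]-a[0],a[2]-a[0]);n/=np.linalg.norm(n)+1e-12;n*=np.sign(n[2])
    if abs(n[2]-.819)>.08: continue
    i=np.abs((q-a[0])@n)<.0025
    if i.sum()>best:best=i.sum();I=i
  p=q[I];c=p.mean(0);n=np.linalg.svd(p-c)[2][2];n*=np.sign(n[2])
  print('face',k,best,c.round(4),n.round(3),'lean',np.degrees(np.arccos(n[2])).round(1),'yaw',np.degrees(np.arctan2(-n[1],-n[0])).round(1))
  ex=np.cross(np.array([0,0,1.]),n);ex/=np.linalg.norm(ex);ey=np.cross(n,ex)
  L=np.c_[(p-c)@ex,(p-c)@ey];r=cv2.minAreaRect((L*1000).astype(np.float32));print(' rect',r)
  cc=c+ex*r[0][0]/1e3+ey*r[0][1]/1e3;print(' centre',cc.round(4))
  d=(q-cc);h=d@n;x=d@ex;y=d@ey
  for lo,hi in((.006,.014),(.016,.034),(.033,.04),(.035,.04)):
    w=(h>lo)&(h<hi)&(np.hypot(x,y)<.035)
    if w.sum()>3: print('  h',lo,hi,w.sum(),x[w].mean().round(4),y[w].mean().round(4),h[w].max().round(4),cv2.minAreaRect((np.c_[x,y][w]*1000).astype(np.float32)))
t=T.reshape(-1,3)
for n,uv in(('table',(175,240)),('ledge',(165,190)),('col',(190,80)),('col2',(220,125)),('arm top',(160,35))):
  print(n,T[uv[1],uv[0]].round(3))
print(R.from_rotvec(bot.observe()['tcp_rot']).as_matrix().round(3))
E
```

```text
boss 0 167 [ 0.4267 -0.3356  0.0695] ((429.53521728515625, -352.370361328125), (24.338106155395508, 69.06471252441406), 11.610184669494629)
boss 1 58 [ 0.4288 -0.3414  0.0697] ((430.4792175292969, -349.7325134277344), (22.761676788330078, 73.06460571289062), 12.394292831420898)
arm 0 312 [ 0.4315 -0.3497  0.0361] ((430.1400451660156, -356.2108154296875), (36.45309829711914, 90.98486328125), 10.531975746154785)
arm 1 78 [ 0.4231 -0.3212  0.0335] ((424.6661071777344, -329.276611328125), (34.39863586425781, 44.70438003540039), 12.300292015075684)
handle 0 86 [ 0.4385 -0.387   0.1066] ((438.4632873535156, -387.7616271972656), (18.176786422729492, 16.699039459228516), 38.490047454833984)
handle 1 32 [ 0.4387 -0.3827  0.1055] ((438.962890625, -383.8982849121094), (23.529848098754883, 16.628698348999023), 77.18820190429688)
hside 0 52 [ 0.4383 -0.3804  0.0893] ((437.935791015625, -381.2907409667969), (19.286720275878906, 8.0529146194458), 0.9790689945220947)
hside 1 53 [ 0.4372 -0.3811  0.087 ] ((436.7930603027344, -377.9607849121094), (18.04158592224121, 17.47805404663086), 13.698329925537
[... 1097 characters left out ...]
6464844), (44.01483917236328, 42.99087905883789), 85.11067199707031)
  h 0.016 0.034 71 -0.003 -0.002 0.0337 ((0.45083093643188477, -3.0472984313964844), (19.34070587158203, 17.006956100463867), 28.052310943603516)
  h 0.033 0.04 13 0.0009 -0.0024 0.0373 ((2.093400239944458, -1.8331756591796875), (9.423632621765137, 8.286103248596191), 40.01750564575195)
  h 0.035 0.04 5 0.0014 -0.004 0.0373 ((1.7816801071166992, -3.9250166416168213), (4.606941223144531, 4.003692150115967), 18.005342483520508)
table [0.549 0.206 0.069]
ledge [0.644 0.219 0.099]
col [0.776 0.118 0.295]
col2 [0.774 0.115 0.098]
arm top [0.77  0.115 0.44 ]
[[ 0.926  0.378  0.   ]
 [ 0.378 -0.926 -0.   ]
 [ 0.     0.    -1.   ]]
```

```bash
cat >> h.py <<'E'
def M(p,r):
    m=np.eye(4);m[:3,:3]=r;m[:3,3]=p;return m
def now():
    o=bot.observe();return M(o['position'],R.from_rotvec(o['tcp_rot']).as_matrix())
def plan(Tg,N,T0=None):
    from scipy.linalg import logm,expm
    T0=now() if T0 is None else T0
    e=expm(np.real(logm(np.linalg.inv(T0)@Tg))/N)
    print(N,'rows of',np.r_[e[:3,3],R.from_matrix(e[:3,:3]).as_rotvec()].round(4).tolist())
n=np.array([-.561,-.119,.819]);n/=np.linalg.norm(n)
ex=np.cross([0,0,1],n);ex/=np.linalg.norm(ex);ey=np.cross(n,ex)
F0=np.array([.5935,.076,.1115])   # axis at face level
def tool_at(p,z,xdir):            # tool pose from approach z and tool-x direction
    z=z/np.linalg.norm(z);x=xdir-z*(xdir@z);x/=np.linalg.norm(x);return M(p,np.c_[x,np.cross(z,x),z])
def shaft_tool(h,deg,dx=0,dy=0):  # crank x at deg in (ex,ey); TCP h above face along n
    a=np.radians(deg);cx=np.cos(a)*ex+np.sin(a)*ey
    return tool_at(F0+h*n+dx*ex+dy*ey,-n,-cx)
E
python3 - <<'E'
from h import *
A=np.concatenate([np.load(f+'.npz')['c'].reshape(-1,3) for f in('top','side')])
q=A[(A[:,0]<.42)&(A[:,0]>.2)&(A[:,1]<-.38)&(A[:,1]>-.55)];print('vise max',q[:,2].max(), q[q[:,2]>.06].min(0),q[q[:,2]>.06].max(0))
q=A[(A[:,0]>.5)&(A[:,1]>-.1)&(A[:,1]<.3)&(A[:,2]>.2)];print('col',q.min(0),q.max(0))
y=np.radians(101.6)
G=tool_at(np.array([.4255,-.3285,.17]),np.array([0,0,-1.]),np.array([np.cos(y),np.sin(y),0]))
plan(G,11)
print(R.from_matrix(now()[:3,:3].T@shaft_tool(.1,29.5)[:3,:3]).magnitude())
E
```

```text
vise max 0.6491017749946261 [ 0.20000889 -0.54994346  0.06010074] [ 0.33117729 -0.38652736  0.64910177]
col [ 0.66948991 -0.09904937  0.2000149 ] [0.98329109 0.29998713 0.69533801]
11 rows of [0.0293, 0.0049, 0.0056, 0.0, 0.0, -0.126]
1.971869252768805
```

Call:
servo_tool --pt "0.0293 0.0049 0.0056 0 0 -0.126 -1" --pt "0.0293 0.0049 0.0056 0 0 -0.126 -1" --pt "0.0293 0.0049 0.0056 0 0 -0.126 -1" --pt "0.0293 0.0049 0.0056 0 0 -0.126 -1" --pt "0.0293 0.0049 0.0056 0 0 -0.126 -1" --pt "0.0293 0.0049 0.0056 0 0 -0.126 -1" --pt "0.0293 0.0049 0.0056 0 0 -0.126 -1" --pt "0.0293 0.0049 0.0056 0 0 -0.126 -1" --pt "0.0293 0.0049 0.0056 0 0 -0.126 -1" --pt "0.0293 0.0049 0.0056 0 0 -0.126 -1" --pt "0.0293 0.0049 0.0056 0 0 -0.126 -1" --pt "0 0 0 0 0 0 -1"

```text
t: 1.9
position: [0.4255, -0.3251, 0.1686]
tcp_rot: [-1.975, -2.44, -0.002]
force: [-0.6, 0.2, -0.4]
opening: 0.0849
grip_force: 0.0
```

```bash
python3 - <<'E'
from h import *
y=np.radians(101.6)
G=tool_at(np.array([.4255,-.3285,.045]),np.array([0,0,-1.]),np.array([np.cos(y),np.sin(y),0]))
print(now().round(4),bot.observe()['joints'],bot.observe()['force'])
plan(G,6)
E
```

```text
[[-2.082e-01  9.781e-01 -1.200e-03  4.255e-01]
 [ 9.781e-01  2.082e-01  2.400e-03 -3.251e-01]
 [ 2.600e-03 -7.000e-04 -1.000e+00  1.686e-01]
 [ 0.000e+00  0.000e+00  0.000e+00  1.000e+00]] [-7.48812851e-01 -3.34985003e-03  1.74321311e+00  9.43437160e-04
  1.40428356e+00 -9.58688297e-01] [-0.64709898  0.21361584 -0.39158771]
6 rows of [-0.0006, -0.0001, 0.0206, -0.0001, -0.0004, 0.0012]
```

Call:
servo_tool --pt "-0.0006 0 0.0206 0 0 0 -1" --pt "-0.0006 0 0.0206 0 0 0 -1" --pt "-0.0006 0 0.0206 0 0 0 -1" --pt "-0.0006 0 0.0206 0 0 0 -1" --pt "-0.0006 0 0.0206 0 0 0 -1" --pt "-0.0006 0 0.0206 0 0 0 -1" --pt "0 0 0 0 0 0 0.4" --pt "0 0 0 0 0 0 1" --pt "0 0 0 0 0 0 1" --pt "0 0 0 0 0 0 1" --pt "0 0 0 0 0 0 1" --pt "0 0 0 0 0 0 1"

```text
t: 3.1
position: [0.427, -0.333, 0.0478]
tcp_rot: [1.983, 2.433, -0.0]
force: [-1.3, 1.1, 7.1]
opening: 0.0225
grip_force: 59.2
```

Call:
servo_tool --pt "0 0 -0.04 0 0 0 1" --pt "0 0 -0.04 0 0 0 1" --pt "0 0 -0.05 0 0 0 1" --pt "0 0 -0.05 0 0 0 1" --pt "0 0 0 0 0 0 1"

```text
t: 3.6
position: [0.4292, -0.3349, 0.2354]
tcp_rot: [1.976, 2.424, -0.002]
force: [0.2, -0.9, -3.5]
opening: 0.0225
grip_force: 60.4
```

```bash
python3 - <<'E'
from h import *
o=bot.observe();print(now().round(4),o['opening'],o['force'],o['joints'].round(3) if hasattr(o['joints'],'round') else o['joints'])
G=shaft_tool(.17,29.5);print(G.round(3))
plan(G,12)
from scipy.linalg import logm,expm
T0=now();L=np.real(logm(np.linalg.inv(T0)@G))
for s in np.linspace(0,1,7): print((T0@expm(L*s))[:3,3].round(3))
# lower end of crank: hub underside ~45 mm beyond TCP
E
```

```text
[[-0.2016  0.9794  0.0103  0.4292]
 [ 0.9794  0.2017 -0.0097 -0.3349]
 [-0.0115  0.0081 -0.9999  0.2354]
 [ 0.      0.      0.      1.    ]] 0.02253335072068939 [ 0.21433241 -0.94294953 -3.52295579] [-0.757 -0.036  1.652  0.     1.511 -0.96 ]
[[-0.575  0.595  0.561  0.498]
 [ 0.768  0.63   0.119  0.056]
 [-0.282  0.499 -0.819  0.251]
 [ 0.     0.     0.     1.   ]]
12 rows of [0.0273, 0.0194, 0.0005, -0.0494, -0.0119, -0.0418]
[ 0.429 -0.335  0.235]
[ 0.455 -0.273  0.235]
[ 0.475 -0.209  0.236]
[ 0.49  -0.144  0.239]
[ 0.499 -0.078  0.243]
[ 0.501 -0.011  0.247]
[0.498 0.056 0.251]
```

Call:
servo_tool --pt "0.0273 0.0194 0.0005 -0.0494 -0.0119 -0.0418 1" --pt "0.0273 0.0194 0.0005 -0.0494 -0.0119 -0.0418 1" --pt "0.0273 0.0194 0.0005 -0.0494 -0.0119 -0.0418 1" --pt "0.0273 0.0194 0.0005 -0.0494 -0.0119 -0.0418 1" --pt "0.0273 0.0194 0.0005 -0.0494 -0.0119 -0.0418 1" --pt "0.0273 0.0194 0.0005 -0.0494 -0.0119 -0.0418 1" --pt "0.0273 0.0194 0.0005 -0.0494 -0.0119 -0.0418 1" --pt "0.0273 0.0194 0.0005 -0.0494 -0.0119 -0.0418 1" --pt "0.0273 0.0194 0.0005 -0.0494 -0.0119 -0.0418 1" --pt "0.0273 0.0194 0.0005 -0.0494 -0.0119 -0.0418 1" --pt "0.0273 0.0194 0.0005 -0.0494 -0.0119 -0.0418 1" --pt "0.0273 0.0194 0.0005 -0.0494 -0.0119 -0.0418 1"

```text
t: 4.8
position: [0.4945, 0.0598, 0.2426]
tcp_rot: [1.078, 2.386, 0.494]
force: [0.4, 0.4, -3.7]
opening: 0.0225
grip_force: 60.3
```

```bash
python3 - <<'E'
from h import *
o=bot.observe();print(now().round(4),o['opening'],np.round(o['joints'],3))
plan(shaft_tool(.105,29.5),4)
ims=[]
for k in('side','top'):
    s=snapshot(k);c=cloud(s);np.savez(k+'2.npz',c=c,img=s['img'],z=s['range_z'])
    x0,y0=(200,170) if k=='side' else (170,150)
    ims.append(cv2.resize(s['img'][y0:y0+130,x0:x0+130],(400,400),interpolation=2))
    for t in('crank',):
        for b in outline_of(k,t)[:5]:
            m=b['pixels']&(s['range_z']>0);print(k,round(b['conf'],2),np.round(b['pixel']),np.median(c[m],0).round(3),m.sum())
cv2.imwrite('pics/pre.png',np.hstack(ims)[...,::-1])
E
```

```text
[[-0.5792  0.5992  0.5526  0.4945]
 [ 0.7694  0.6258  0.1279  0.0598]
 [-0.2692  0.4993 -0.8236  0.2426]
 [ 0.      0.      0.      1.    ]] 0.022455462508239068 [-0.131 -0.81   2.323  0.229  1.067 -0.906]
4 rows of [-0.002, 0.0009, 0.0149, -0.0004, -0.0032, -0.0013]
side 0.88 [276. 246.] [ 0.642 -0.119  0.055] 434
side 0.65 [333. 218.] [ 0.557 -0.385  0.031] 310
side 0.57 [320. 262.] [ 0.506 -0.071  0.041] 686
side 0.55 [299. 217.] [0.508 0.071 0.235] 741
top 0.8 [334. 195.] [ 0.649 -0.112  0.041] 649
top 0.69 [322. 261.] [ 0.508 -0.09   0.042] 561
top 0.66 [242. 253.] [0.513 0.041 0.25 ] 1056
top 0.6 [482. 234.] [ 0.568 -0.406  0.041] 819
```

View pics/pre.png

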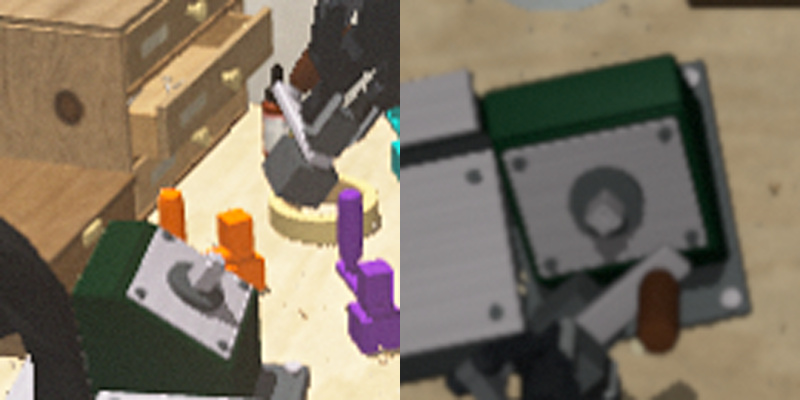

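```bash
cat > chk.py <<'E'
from h import *
import sys
suf=sys.argv[1]
T=now()
C=T@M([0,0,.046],np.diag([-1,1,-1.]))
for k in('side','top'):
    c=np.load(k+suf+'.npz')['c'].reshape(-1,3)
    q=(c-C[:3,3])@C[:3,:3]
    def rep(nm,m):
        p=q[m]
        if len(p)>4: print(k,nm,len(p),'min',np.percentile(p,3,0).round(4),'med',np.median(p,0).round(4),'max',np.percentile(p,97,0).round(4))
    b=(np.abs(q[:,:2])<.03).all(1)
    rep('hub',b&(q[:,2]>-.01)&(q[:,2]<.026))
    rep('armtop',(q[:,0]>.025)&(q[:,0]<.045)&(np.abs(q[:,1])<.025)&(q[:,2]>.02)&(q[:,2]<.055))
    rep('handle',(np.hypot(q[:,0]-.06,q[:,1])<.03)&(q[:,2]>.055)&(q[:,2]<.125))
    m=(np.hypot(q[:,0]-.06,q[:,1])<.03)&(q[:,2]>.055)&(q[:,2]<.125)
    lo=m&(q[:,2]<.08);hi=m&(q[:,2]>.085)
    rep('hlo',lo);rep('hhi',hi)
E
python3 chk.py 2
```

```text
side hub 282 min [-0.0234 -0.0159 -0.0013] med [-0.0194  0.0142  0.0124] max [0.0111 0.0202 0.0251]
side armtop 30 min [0.0273 0.0033 0.0294] med [0.0355 0.0102 0.0354] max [0.0436 0.0124 0.0381]
side handle 64 min [ 0.0451 -0.0029  0.0556] med [0.05   0.0089 0.063 ] max [0.0617 0.0138 0.1043]
side hlo 58 min [ 0.045  -0.0009  0.0555] med [0.0502 0.0091 0.0628] max [0.0619 0.0138 0.0721]
side hhi 6 min [ 0.0455 -0.0053  0.1013] med [0.0476 0.0023 0.1037] max [0.0568 0.005  0.1059]
top hub 159 min [-0.0215  0.0011 -0.0015] med [0.0038 0.0173 0.011 ] max [0.0114 0.0184 0.0254]
top armtop 104 min [ 0.0257 -0.0071  0.0324] med [0.0325 0.0049 0.0368] max [0.0433 0.0103 0.0397]
top handle 334 min [ 0.0481 -0.0054  0.0577] med [0.0589 0.0055 0.0946] max [0.0649 0.0113 0.106 ]
top hlo 100 min [ 0.0491 -0.0028  0.0558] med [0.0613 0.0077 0.0676] max [0.0649 0.0113 0.0789]
top hhi 214 min [ 0.0476 -0.0061  0.0863] med [0.0575 0.0041 0.1031] max [0.0649 0.011  0.1061]
```

```bash
sed -i 's/h\*n+dx\*ex/h*n+.004*cx+dx*ex/' h.py; python3 - <<'E'
from h import *
plan(shaft_tool(.092,29.5),5)
E
```

```text
5 rows of [-0.0023, 0.0008, 0.0146, -0.0007, -0.0027, -0.001]
```

Call:
servo_tool --pt "-0.0023 0.0008 0.0146 -0.0007 -0.0027 -0.001 1" --pt "-0.0023 0.0008 0.0146 -0.0007 -0.0027 -0.001 1" --pt "-0.0023 0.0008 0.0146 -0.0007 -0.0027 -0.001 1" --pt "-0.0023 0.0008 0.0146 -0.0007 -0.0027 -0.001 1" --pt "-0.0023 0.0008 0.0146 -0.0007 -0.0027 -0.001 1" --pt "0 0 0 0 0 0 1"

```text
t: 5.6
position: [0.5444, 0.06, 0.1862]
tcp_rot: [1.077, 2.377, 0.484]
force: [0.2, 0.2, -3.4]
opening: 0.0227
grip_force: 60.0
```

```bash
cat > st.py <<'E'
from h import *
def st(deg=29.5):
    o=bot.observe();T=now();a=np.radians(deg);cx=np.cos(a)*ex+np.sin(a)*ey
    d=T[:3,3]-.004*cx-F0;print('t',o['t'],'h-hub',round(float(d@n)-.047,4),'ex,ey',(d@ex).round(4),(d@ey).round(4),'f(ex,ey,n)',np.round([np.dot(o['force'],v) for v in(ex,ey,n)],1),'open',o['opening'])
    x=-T[:3,0];print('ang',np.degrees(np.arctan2(x@ey,x@ex)).round(1),'tilt',np.degrees(np.arccos(-T[:3,2]@n)).round(2),'j',np.round(o['joints'],2),'tq',np.round(o['ft_torque'],2))
E
python3 - <<'E'
from st import *
st()
plan(shaft_tool(.092,29.5),1)
ims=[]
for k in('side','top'):
    s=snapshot(k);np.savez(k+'3.npz',c=cloud(s),img=s['img'])
    x0,y0=(200,190) if k=='side' else (180,170)
    ims.append(cv2.resize(s['img'][y0:y0+100,x0:x0+100],(400,400),interpolation=2))
cv2.imwrite('pics/pre2.png',np.hstack(ims)[...,::-1])
E
```

```text
t 5.6 h-hub 0.0436 ex,ey 0.0019 -0.0012 f(ex,ey,n) [-0.2 -1.8 -2.9] open 0.022723251327000184
ang 29.3 tilt 0.2 j [-0.1  -0.58  2.29  0.23  0.85 -0.92] tq [-0.18  0.67  0.  ]
1 rows of [0.0011, 0.002, -0.0014, -0.0034, -0.0009, -0.0034]
```

View pics/pre2.png

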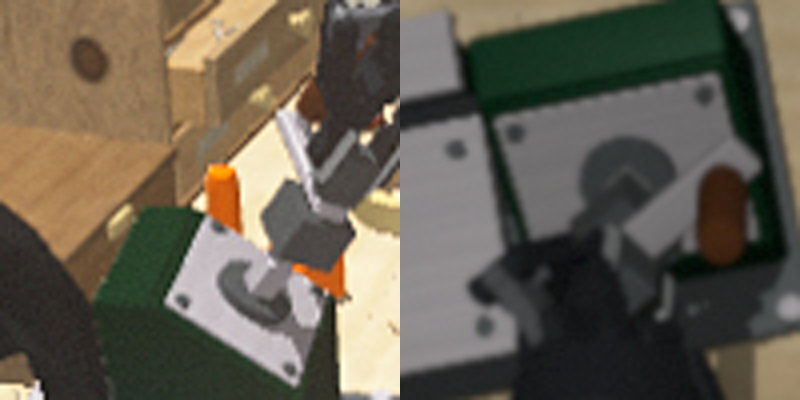

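Call:
servo_tool --pt "0.0011 0.002 0 -0.0034 -0.0009 -0.0034 1" --pt "0 0 0.004 0 0 0 1" --pt "0 0 0.004 0 0 0 1" --pt "0 0 0.004 0 0 0 1" --pt "0 0 0 0 0 0 1"

```text
t: 6.2
position: [0.5522, 0.0649, 0.1793]
tcp_rot: [1.067, 2.374, 0.488]
force: [-0.4, -0.7, -3.2]
opening: 0.0228
grip_force: 60.1
```

```bash
python3 -c "
from st import *
st()"
```

```text
t 6.2 h-hub 0.0331 ex,ey -0.0012 0.0019 f(ex,ey,n) [ 0.6 -2.3 -2.3] open 0.022806031276572915
ang 29.6 tilt 0.24 j [-0.09 -0.54  2.29  0.23  0.82 -0.92] tq [-0.07  0.6   0.03]
```

Call:
servo_tool --pt "0 -0.001 0.003 0 0 0 1" --pt "0 0 0.003 0 0 0 1" --pt "0 0 0.003 0 0 0 1" --pt "0 0 0 0 0 0 1"

```text
t: 6.6
position: [0.5567, 0.0652, 0.1716]
tcp_rot: [1.067, 2.374, 0.489]
force: [0.2, -0.2, -3.0]
opening: 0.023
grip_force: 61.8
```

```bash
python3 -c "
from st import *
st()"
```

```text
t 6.6 h-hub 0.0242 ex,ey -0.0006 0.0012 f(ex,ey,n) [ 0.2 -1.6 -2.5] open 0.023043539296957436
ang 29.6 tilt 0.26 j [-0.09 -0.52  2.29  0.24  0.79 -0.93] tq [-0.09  0.63 -0.02]
```

Past the tip freely; continue to the collar.

Call:
servo_tool --pt "0 0 0.003 0 0 0 1" --pt "0 0 0.003 0 0 0 1" --pt "0 0 0.003 0 0 0 1" --pt "0 0 0.003 0 0 0 1" --pt "0 0 0 0 0 0 1"

```text
t: 7.1
position: [0.5636, 0.0667, 0.1618]
tcp_rot: [1.067, 2.374, 0.489]
force: [-1.3, -1.7, -5.4]
opening: 0.0227
grip_force: 61.7
```

```bash
python3 -c "
from st import *
st()"
```

```text
t 7.1 h-hub 0.0121 ex,ey -0.0006 0.0013 f(ex,ey,n) [ 1.4 -4.4 -3.5] open 0.02270938884832511
ang 29.6 tilt 0.26 j [-0.08 -0.48  2.28  0.24  0.76 -0.93] tq [-0.35  0.9  -0.11]
```

Call:
servo_tool --pt "0 0 0.002 0 0 0 1" --pt "0 0 0.002 0 0 0 1" --pt "0 0 0 0 0 0 1"

```text
t: 7.4
position: [0.5654, 0.0669, 0.1595]
tcp_rot: [1.066, 2.375, 0.488]
force: [-20.8, -5.0, 8.9]
opening: 0.023
grip_force: 64.8
```

```bash
python3 -c "
from st import *
st()"
```

```text
t 7.4 h-hub 0.0091 ex,ey -0.0004 0.0015 f(ex,ey,n) [  0.6 -12.4  19.6] open 0.02295610308441875
ang 29.7 tilt 0.21 j [-0.08 -0.47  2.28  0.24  0.75 -0.93] tq [-0.66  2.4  -0.14]
```

Call:
servo_tool --pt "0 0 -0.001 0 0 0 1" --pt "0 0 0 0 0 0 -1" --pt "0 0 0 0 0 0 -1" --pt "0 0 0 0 0 0 -1" --pt "0 0 0 0 0 0 -1" --pt "0 0 -0.02 0 0 0 -1" --pt "0 0 -0.03 0 0 0 -1" --pt "0 0 -0.03 0 0 0 -1" --pt "0 0 -0.01 0 0 0 -1" --pt "0 0 0 0 0 0 -1"

```text
t: 8.4
position: [0.5154, 0.0559, 0.2359]
tcp_rot: [1.065, 2.369, 0.49]
force: [0.6, 0.1, -0.2]
opening: 0.0851
grip_force: 0.0
```

```bash
python3 - <<'E'
from st import *
st()
ims=[]
for k in('side','top'):
    s=snapshot(k);c=cloud(s);np.savez(k+'4.npz',c=c,img=s['img'])
    x0,y0=(200,190) if k=='side' else (180,170)
    ims.append(cv2.resize(s['img'][y0:y0+100,x0:x0+100],(400,400),interpolation=2))
    q=c.reshape(-1,3)-F0;Q=np.c_[q@ex,q@ey,q@n]
    for lo,hi in((.1,.123),(.07,.1),(.072,.084),(.03,.053)):
        m=(Q[:,2]>lo)&(Q[:,2]<hi)&(np.hypot(Q[:,0]-.052,Q[:,1]-.03)<(.03 if lo>.06 else .1));m&=np.hypot(Q[:,0],Q[:,1])<.1
        if m.sum()>4:print(k,lo,hi,m.sum(),Q[m].mean(0).round(4),cv2.minAreaRect((Q[m,:2]*1000).astype(np.float32)))
cv2.imwrite('pics/seat.png',np.hstack(ims)[...,::-1])
E
```

```text
t 8.4 h-hub 0.1011 ex,ey -0.0 0.0035 f(ex,ey,n) [ 0.   0.4 -0.5] open 0.0851435346350497
ang 29.6 tilt 0.56 j [-0.13 -0.74  2.31  0.23  1.   -0.92] tq [-0.08  0.25  0.03]
side 0.1 0.123 83 [0.0471 0.0279 0.1098] ((50.25926971435547, 26.370731353759766), (17.087604522705078, 22.856962203979492), 29.678977966308594)
side 0.07 0.1 114 [0.0449 0.0284 0.085 ] ((45.354522705078125, 27.495864868164062), (21.9447021484375, 17.430015563964844), 89.73235321044922)
side 0.072 0.084 46 [0.0447 0.0286 0.0786] ((46.57765197753906, 27.494491577148438), (14.790868759155273, 21.87601661682129), 0.2557334899902344)
side 0.03 0.053 306 [0.0086 0.0096 0.0423] ((20.296646118164062, 16.590721130371094), (96.19486999511719, 38.548946380615234), 36.480438232421875)
top 0.1 0.123 157 [0.0542 0.0288 0.1129] ((53.629329681396484, 26.766475677490234), (19.296833038330078, 19.20547103881836), 14.988502502441406)
top 0.07 0.1 94 [0.0554 0.0337 0.0853] ((55.26415252685547, 33.03215789794922), (8.890684127807617, 20.560802459716797), 74.35967254638672)
top 0.072 0.084 38 [0.0555 0.0335 0.0776] ((55.30206298828125, 33.02154541015625), (8.890684127807617, 20.482065200805664), 74.35967254638672)
top 0.03 0.053 466 [0.0219 0.0146 0.0448] ((25.242361068725586, 10.501501083374023), (92.52696990966797, 36.988685607910156), 27.546083450317383)
```

View pics/seat.png

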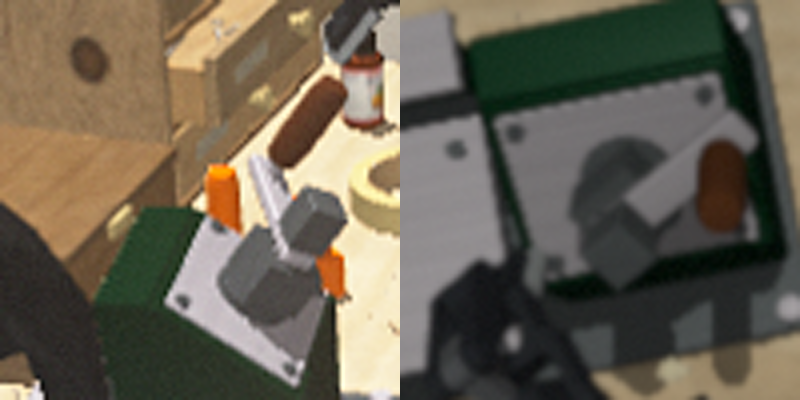

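```bash
cat >> st.py <<'E'
def wind(h,th,dx=0,dy=0,r=.06):
    T=shaft_tool(h,29.5);a=np.radians(th);T[:3,3]=F0+h*n+(r*np.cos(a)+dx)*ex+(r*np.sin(a)+dy)*ey;return T
E
python3 - <<'E'
from st import *
A=wind(.14,28.5);plan(A,2);plan(wind(.088,28.5),4,A)
E
```

```text
2 rows of [-0.0279, -0.0011, 0.003, 0.0023, 0.0012, 0.0009]
4 rows of [0.0, -0.0, 0.013, 0.0, -0.0, 0.0]
```

Call:
servo_tool --pt "-0.0279 -0.0011 0.003 0.0023 0.0012 0.0009 -1" --pt "-0.0279 -0.0011 0.003 0.0023 0.0012 0.0009 -1" --pt "0 0 0 0 0 0 -1" --pt "0 0 0.013 0 0 0 -1" --pt "0 0 0.013 0 0 0 -1" --pt "0 0 0.013 0 0 0 -1" --pt "0 0 0.013 0 0 0 -1" --pt "0 0 0 0 0 0 -1"

```text
t: 9.3
position: [0.5763, 0.0199, 0.1962]
tcp_rot: [1.074, 2.382, 0.485]
force: [0.0, 0.7, -0.7]
opening: 0.0852
grip_force: 0.0
```

```bash
cat >> st.py <<'E'
def sw():
    T=now();d=T[:3,3]-F0;o=bot.observe();x,y=d@ex,d@ey
    print('xy',x.round(4),y.round(4),'r',np.hypot(x,y).round(4),'ang',np.degrees(np.arctan2(y,x)).round(1),'h',(d@n).round(4),'f',np.round([np.dot(o['force'],v) for v in(ex,ey,n)],1),'open',round(o['opening'],4),'t',o['t'],'tilt',np.degrees(np.arccos(-T[:3,2]@n)).round(2))
E
python3 -c "
from st import *
sw()"
```

```text
xy 0.0513 0.0253 r 0.0572 ang 26.3 h 0.0857 f [-0.7 -0.3 -0.7] open 0.0852 t 9.3 tilt 0.37
```

Call:
servo_tool --pt "0 0 0 0 0 0 0" --pt "0 0 0 0 0 0 0.4" --pt "0 0 0 0 0 0 1" --pt "0 0 0 0 0 0 1" --pt "0 0 0 0 0 0 1" --pt "0 0 0 0 0 0 1"

```text
t: 9.9
position: [0.5781, 0.0186, 0.2016]
tcp_rot: [1.07, 2.375, 0.486]
force: [-2.7, -1.8, 3.5]
opening: 0.0197
grip_force: 58.7
```

```bash
python3 -c "
from st import *
sw()
p=wind(.086,28)
import sys
th=28
Rt=p[:3,:3]
L=[]
for i in range(18):
    a=wind(.086,th-20*i)[:3,3];b=wind(.086,th-20*(i+1))[:3,3];L.append((Rt.T@(b-a))[:2].round(4).tolist())
print(L)"
```

```text
xy 0.053 0.0296 r 0.0607 ang 29.2 h 0.0893 f [ 1.2 -0.4  4.6] open 0.0197 t 9.9 tilt 0.08
[[0.0042, -0.0204], [0.0109, -0.0178], [0.0163, -0.013], [0.0198, -0.0066], [0.0208, 0.0005], [0.0194, 0.0076], [0.0156, 0.0138], [0.0099, 0.0183], [0.0031, 0.0206], [-0.0042, 0.0204], [-0.0109, 0.0178], [-0.0163, 0.013], [-0.0198, 0.0066], [-0.0208, -0.0005], [-0.0194, -0.0076], [-0.0156, -0.0138], [-0.0099, -0.0183], [-0.0031, -0.0206]]
```

Call:
servo_tool --pt "0.0042 -0.0204 0.0005 0 0 0 1" --pt "0.0109 -0.0178 0 0 0 0 1" --pt "0.0163 -0.013 0 0 0 0 1" --pt "0.0198 -0.0066 0 0 0 0 1" --pt "0 0 0 0 0 0 1"

```text
t: 10.4
position: [0.5134, 0.0204, 0.1571]
tcp_rot: [1.07, 2.375, 0.481]
force: [-17.8, -13.8, 11.3]
opening: 0.0196
grip_force: 61.5
```

```bash
python3 -c "
from st import *
sw()"
```

```text
xy 0.0378 -0.0474 r 0.0606 ang -51.5 h 0.0889 f [  9.8 -10.2  20.9] open 0.0196 t 10.4 tilt 0.21
```

Call:
servo_tool --pt "0.0208 0.0005 0 0 0 0 1" --pt "0.0194 0.0076 0 0 0 0 1" --pt "0.0156 0.0138 0 0 0 0 1" --pt "0.0099 0.0183 0 0 0 0 1" --pt "0.0031 0.0206 0 0 0 0 1" --pt "-0.0042 0.0204 0 0 0 0 1" --pt "-0.0109 0.0178 0 0 0 0 1" --pt "-0.0163 0.013 0 0 0 0 1" --pt "-0.0198 0.0066 0 0 0 0 1" --pt "-0.0208 -0.0005 0 0 0 0 1" --pt "0 0 0 0 0 0 1"

```text
t: 11.5
position: [0.5869, 0.0927, 0.2172]
tcp_rot: [1.072, 2.377, 0.485]
force: [-4.7, 0.3, 4.4]
opening: 0.0197
grip_force: 61.0
```

```bash
cat > lv.py <<'E'
from st import *
sw()
lx=-np.array([n[0],n[1],0]);lx/=np.linalg.norm(lx);ly=np.array([-lx[1],lx[0],0])
for k in('side','top'):
    s=snapshot(k);c=cloud(s);q=c.reshape(-1,3);d=q-F0;x=d@lx;y=d@ly
    for nm,m in(('table',(np.abs(x)<.045)&(np.abs(y-.135)<.045)),('ledge',(np.abs(x-.083)<.014)&(np.abs(y-.135)<.045))):
        m&=(q[:,2]>.05)&(q[:,2]<.12);z=q[m,2];print(k,nm,m.sum(),np.percentile(z,[10,50,90]).round(4) if m.sum() else '')
E
python3 lv.py
```

```text
xy -0.0177 0.0582 r 0.0608 ang 106.9 h 0.0883 f [-1.3 -1.2  6.3] open 0.0197 t 11.5 tilt 0.06
side table 909 [0.0828 0.0843 0.0859]
side ledge 129 [0.0997 0.101  0.1024]
top table 1252 [0.0807 0.0827 0.0849]
top ledge 624 [0.0979 0.0997 0.1016]
```

Call:
servo_tool --pt "-0.0194 -0.0076 0 0 0 0 1" --pt "-0.0156 -0.0138 0 0 0 0 1" --pt "-0.0099 -0.0183 0 0 0 0 1" --pt "-0.0031 -0.0206 0 0 0 0 1" --pt "0.0042 -0.0204 0 0 0 0 1" --pt "0.0109 -0.0178 0 0 0 0 1" --pt "0.0163 -0.013 0 0 0 0 1" --pt "0.0198 -0.0066 0 0 0 0 1" --pt "0.0208 0.0005 0 0 0 0 1" --pt "0.0194 0.0076 0 0 0 0 1" --pt "0.0156 0.0138 0 0 0 0 1" --pt "0 0 0 0 0 0 1"

```text
t: 12.8
position: [0.495, 0.0799, 0.1527]
tcp_rot: [1.067, 2.377, 0.486]
force: [-4.5, -1.1, 2.7]
opening: 0.0196
grip_force: 60.7
```

```bash
python3 lv.py
```

```text
xy -0.0242 -0.0546 r 0.0598 ang -113.9 h 0.0886 f [ 0.2 -2.2  4.9] open 0.0196 t 12.8 tilt 0.07
side table 1001 [0.0953 0.0968 0.0983]
side ledge 132 [0.0997 0.101  0.1024]
top table 2089 [0.0931 0.0952 0.0972]
top ledge 630 [0.0977 0.0997 0.1015]
```

Call:
servo_tool --pt "0.0099 0.0183 0 0 0 0 1" --pt "0.0031 0.0206 0 0 0 0 1" --pt "-0.0042 0.0204 0 0 0 0 1" --pt "-0.0109 0.0178 0 0 0 0 1" --pt "0 0 0 0 0 0 1"

```text
t: 13.4
position: [0.5437, 0.1245, 0.1919]
tcp_rot: [1.07, 2.377, 0.484]
force: [-2.4, -1.0, 2.5]
opening: 0.02
grip_force: 61.0
```

```bash
python3 lv.py
```

```text
xy -0.0578 0.0145 r 0.0596 ang 165.9 h 0.0881 f [ 0.4 -0.6  3.5] open 0.02 t 13.4 tilt 0.06
side table 1002 [0.0999 0.1013 0.1027]
side ledge 129 [0.0993 0.1009 0.1025]
top table 1376 [0.0976 0.0996 0.1016]
top ledge 616 [0.0978 0.0997 0.1017]
```

Call:
servo_tool --pt "0 0 0 0 0 0 0.2" --pt "0 0 0 0 0 0 -1" --pt "0 0 0 0 0 0 -1" --pt "0 0 0 0 0 0 -1" --pt "0 0 -0.02 0 0 0 -1" --pt "0 0 -0.03 0 0 0 -1" --pt "0 0 -0.04 0 0 0 -1" --pt "0 0 -0.04 0 0 0 -1" --pt "0 0 0 0 0 0 -1" --pt "0 0 0 0 0 0 -1"

```text
t: 14.5
position: [0.4696, 0.11, 0.2984]
tcp_rot: [1.07, 2.375, 0.487]
force: [1.1, 0.4, -0.8]
opening: 0.0856
grip_force: 0.0
```

```bash
python3 lv.py; python3 - <<'E'
from st import *
ims=[]
for k in('side','top'):
    s=snapshot(k);c=cloud(s)
    x0,y0=(190,180) if k=='side' else (160,160)
    ims.append(cv2.resize(s['img'][y0:y0+120,x0:x0+120],(400,400),interpolation=2))
    q=c.reshape(-1,3)-F0;Q=np.c_[q@ex,q@ey,q@n]
    m=(np.abs(Q[:,:2])<.02).all(1)&(Q[:,2]>.065)&(Q[:,2]<.1);print(k,'boss top',m.sum(),np.percentile(Q[m,2],[50,80,95]).round(4))
cv2.imwrite('pics/end.png',np.hstack(ims)[...,::-1])
E
```

```text
xy -0.059 0.0137 r 0.0605 ang 166.9 h 0.2186 f [-0.1  0.5 -1.3] open 0.0856 t 14.5 tilt 0.09
side table 1000 [0.0998 0.1012 0.1027]
side ledge 131 [0.0996 0.1009 0.1023]
top table 2069 [0.0976 0.0996 0.1015]
top ledge 623 [0.0976 0.0995 0.1016]
side boss top 13 [0.0747 0.0764 0.0771]
top boss top 215 [0.0781 0.0791 0.0802]
```

View pics/end.png

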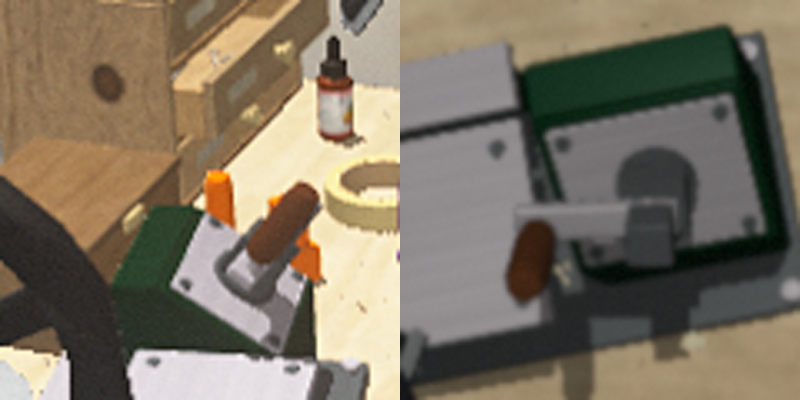

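The crank sits home: its boss top is about 80 mm out from the face, as it should be. The table is level with the ledge and the gripper is clear.

```bash
python3 -c "
from workcell import bot
print(bot.sign_off())"
```

```text
the job is handed in; nothing more can be done
None
```

The crank is home on the shaft and released, and the lift table is level with the ledge to within about 1 mm by both cameras; the arm's path kept clear of the tape roll, oak block and turned box, and I handed the job in after about 15 s of robot time (no verdict was returned).

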